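# Shut the topping dispenser and hold its portion slide at the mark

### The arm

A 7-joint arm with a two-finger parallel gripper is mounted at the origin on the work surface. World frame = base frame: x ahead of the robot, y to its left, z up, the work surface at z = 0. Lengths are in m, angles in rad, forces in N, time in s.
With the tool pointing down it reaches from about 0.4 to 0.875 m from the base axis. Payload 4.4 kg.
Tool frame: the origin (TCP) lies midway between the tips of the shut fingers; the grasp point (between the pads) lies 19 mm behind it; z points along the fingers, y is the direction in which the jaws open and shut (so a half turn about z gives the same grasp; the last joint's range is limited). The gripper opens to 85 mm and grips with 20 to 120 N. Pads are 22 mm wide; open, the fingers measure 114 mm over their backs; the gripper's body (76 mm by 85 mm) begins 54 mm behind the grasp point. The pads swing forward as they close: fully open they stand 13 mm farther back than shut.
Start: joints at [-1.329, 0.628, 0.038, 1.517, -0.027, 0.996, -0.02], TCP at [0.197, 0.619, 0.231] pointing down, gripper open.
Joint ranges: [-3.06, 3.06], [-0.37, 2.12], [-1.25, 1.32], [0.18, 2.47], [-1.1, 4.24], [0.23, 1.98], [-2.94, 2.94]. Speed limits (rad/s): [2.57, 2.57, 3.14, 3.14, 3.14, 3.14, 3.14].

### API

Orientations are given as a rotation vector (axis times angle).
In Python, from plant import robot gives the robot as it stands.
- The arm moves only by the tool play_rows, never from a script. Its argument "deltas" is a list of rows, each a list of 5 numbers: the gripper command: -1 is fully open, 1 is shut, values between are in proportion, then the shift along the tool's x, y, z in cm, then the turn about the tool's z in degrees. A call has 1 to 5 rows; each row shifts and turns the commanded pose from where the row before left it, along the tool's axes as they then stand; what a row does not reach is not made up. A row lasts 1/8 s, in which the tool goes at most 62.5 mm and 10.7 degrees, less where a joint would pass 70% of its speed; a pose out of reach is approached as far as the arm can. A call with a gripper value outside its range is refused whole. The fingers move at their own pace and stop on an object; "squeeze" is the grip in N (left out, the last holds). Time passes only in rows, so rows that do not move let the fingers close. It gives the time, the measured TCP pose, the force and the opening at its end, in the units of the state.
- robot.read_state(): the state, without advancing time (a new reading comes with each control period).
- robot.capture(name): name is "scene" or "side" or "wrist"; returns a dict with "img" (384x512x3 uint8, red, green, blue), "vfov" (degrees; the focal length in pixels is half the picture's height over the tangent of half this angle, whatever the lens; pixels are square), "cx", "cy" (the principal point, pixels), "R" (3x3) and "t" (3): a world point X has camera coordinates R X + t; the wrist camera has in their place "hand_eye" (4x4, takes a point from camera to tool coordinates, whose origin is the TCP and whose axes are the flange's). Camera axes: x right, y down, z forward; pixel columns grow to the right and rows downward; lengths in m; the calibration is good to about 2 mm. The wrist camera is an equidistant fisheye: a pixel r from the principal point sees the ray r / f radians off the axis. A picture is of the moment at which its call begins: read the wrist's pose just before it. There is no depth.
- robot.finish_job(): hands the job in, once; it reports no verdict.
The state is a dict: "t": time; "joint_positions": joint angles; "qd": joint speeds; "joint_torque": joint torques, N m; "eef_pos": TCP position; "eef_rot": TCP orientation; "wrist_force": force on the tool from outside, world axes, zero at the start; "ft_torque": the same for the moment, N m; "opening": opening from 0.0 (shut) to 1.0 (fully open).
Only numpy, scipy, OpenCV 4.12 (cv2) and the standard library are available. Lean on these libraries where they do the work, as an engineer would, in place of code of your own. Each camera call takes 0.05 s, during which the arm holds its last target.

### The job

The empty topping dispenser on the bakery bench is being checked before use. First press its two hinged lids down until each one clicks and stays shut; only then pull the spring-return portion slide out by its black grip tab until the slide's pointer is level with the mark clip on the rail, and keep it there: finish while still holding the slide at the mark, because it springs back if let go. Leave the bowl, jar and tub where they are.

Things in the scene. Friction and masses are not known exactly. Their poses are not given: they have to be found in the camera images.
- dispenser: Steel dispenser fixed to the bench: hopper 100 mm deep (x), 250 wide (y), rim 118 mm high. Origin on the bench under its centre; -x points out of the front, roughly towards the robot (yaw within 0.3 rad), +y to the left seen from the robot. Two aluminium guide rails at y = +62 and -62 mm run out of the front to x = -195 mm, tops 52 mm high.
- lid_left (a joint): Angle of the lid over the left (+y) well: 0 = shut, level; larger = front edge raised. Starts half open (0.4 to 0.8), at most 0.95. Plate 104 (x) by 100 by 6 mm; hinge line at x = +48, z = 122 mm in the dispenser frame, centred at y = +62 mm. Shut: upper face at z = 125 mm (2 mm higher rib at the front edge); snapped under its spring catch it stays below 0.03.
- lid_right (a joint): The same for the lid over the right (-y) well, centred at y = -62 mm. Either lid, pressed from above 60 mm from its hinge, takes up to 5 N, then about 10 N in the last 12 mm of its front edge's travel, where it snaps under the catch. Let go before that, it rises again.
- lid_left_top (a point): Point on the upper face of the left lid, on its centre line, 60 mm from the hinge (moves with the lid).
- lid_right_top (a point): The same point on the right lid.
- slide (a joint): How far the slide is drawn out of the dispenser's front, along the dispenser's -x axis (m): 0 = home, end stop at 0.08. A spring pulls it home: about 3 N at home, 8 N at the end stop. It must stay home (below 0.015) until both lids are shut.
- portion_slide: Aluminium slide plate, 100 mm wide, top at z = 50.5 mm, with an upright black grip tab, 26 (x) by 16 (y) by 50 mm tall. Origin: centre of the tab's foot; axes as the dispenser's. Slide home: at x = -117 mm, y = 0, z = 50.5 mm in the dispenser frame (67 mm ahead of the hopper); tab's top at z = 100.5 mm. Can be pinched from above across its 16 mm.
- pointer (a point): Outer end, on top, of the small dark upright fin (6 mm thick along x, 24 mm long across) on the left edge of the slide plate; moves with the slide. With the slide home it is at x = -115 mm, y = +53 mm, z = 56.5 mm in the dispenser frame.
- mark (a point): Inner end, on top, of the similar dark fin (6 mm thick, 34 mm long across, reaching outward) of the steel mark clip on the left (+y) rail; axes as the dispenser's, z = 60 mm. The clip's place along the rail differs each time: the slide must come out 25 to 60 mm to bring the pointer level with it (same x in the dispenser frame).
- bowl: Steel bowl, 150 mm across, 60 mm high, to the right of the dispenser; origin under its centre. Leave alone.
- jar: White jar with a dark steel cap, 70 mm across, 100 mm high, to the left of the dispenser; origin under its centre. Leave alone.
- tub: Open white tub 100 by 80 by 50 mm in front of the dispenser, to the right of its rails; origin under its centre. Leave alone.

How it is judged:
On the way, in this order (a step that is already met when the one before it is completed fails the run):
1. both lids snapped shut while the slide is still home (value of joint each of lid_left, lid_right below 0.04 rad and value of joint slide below 0.015 m), for 0.2 s.
2. slide drawn out to the mark and held by the fingers (x of pointer in the frame of mark between -0.006 and 0.006 m and contact force between the fingers and portion_slide above 1 N), for 0.3 s.
At the end, for the whole second after the job is handed in: The pointer is within 6 mm of the mark along the rail and the slide is still (under 10 mm/s), held by the fingers (over 1 N); both lids are shut (below 0.04 rad) (all of step 2 and velocity of joint slide between -0.01 and 0.01 m/s and value of joint each of lid_left, lid_right below 0.04 rad); the arm keeps its last pose, push and grip.
It fails at once if the slide drawn out (over 15 mm) while a lid is not shut (value of joint slide above 0.015 m and value of joint any of lid_left, lid_right above 0.06 rad).
It fails at once if bowl, jar or tub pushed more than 30 mm (distance of any of bowl, jar, tub from where it was at the start of the episode above 0.03 m).
It also fails if it takes over 48 s, if anything falls off the work surface, if the arm or the gripper's body presses on something with over 40 N, if the wrist force passes 120 N, or if a joint passes its speed limit or range.

## Working session

There is one attempt and no reset: what is moved stays moved. The work goes in short steps, Python scripts to look and compute and a tool call to move; the robot and the scene stay as the last step left them, time stands still between calls to the robot, and variables do not carry over. Pictures are saved under pics/ and viewed, and the job is handed in when it is done.

Besides the shell and the picture viewer there is one more tool, called after "Emit:" as a command line: name --pt "numbers of a row" for each row, then --argument value for the rest. play_rows: Moves the arm, as the interface text tells. Its arguments: {"type":"object","properties":{"deltas":{"type":"array"},"squeeze":{"type":"number"}},"required":["deltas"]}

```bash
mkdir -p pics; ls; python3 - <<'E'
from plant import robot
import cv2,numpy as np
s=robot.read_state();print(s)
for n in ["scene","side","wrist"]:
    c=robot.capture(n);cv2.imwrite(f"pics/{n}0.png",c["img"][:,:,::-1]);np.save(f"pics/{n}0.npy",c,allow_pickle=True)
    print(n,{k:v for k,v in c.items() if k!="img"})
E
```

```text
pics
{'t': 0.0, 'joint_positions': array([-1.32880373,  0.62933651,  0.03843243,  1.51836604, -0.02702284,
        0.99629216, -0.02000507]), 'qd': array([-0.00079333,  0.00025344,  0.00098117,  0.00062758, -0.00028605,
        0.00028718,  0.00077789]), 'joint_torque': array([-3.68252968e-04, -5.63397467e+01,  1.22604623e+00, -1.93453771e+01,
        1.09304636e-02,  1.01660183e-02,  1.75456995e-05]), 'eef_pos': array([0.19669354, 0.61887337, 0.23039577]), 'eef_rot': array([-4.81543849e-01, -3.10417359e+00,  2.92506207e-03]), 'wrist_force': array([-0.63161334,  1.13525068,  0.27088025]), 'ft_torque': array([-0.00095022,  0.00265527, -0.02772175]), 'opening': 1.0005937677409675}
scene {'vfov': 47.7588785968713, 'cx': 257.9182893620725, 'cy': 195.70399088846983, 'R': array([[-0.22200962,  0.97478859,  0.02233683],
       [ 0.64182375,  0.16334515, -0.74925339],
       [-0.73401227, -0.15200515, -0.66190666]]), 't': array([ 0.10765068, -0.32757053,  1.59457235])}
side {'vfov': 57.94210540380553, 'cx': 252.57482345983848, 'cy': 191.0404322401678, 'R': array([[-0.9841362 , -0.17678384, -0.01494714],
       [-0.11959127,  0.72325793, -0.68014403],
       [ 0.13104911, -0.66756681, -0.73292611]]), 't': array([0.59871109, 0.12226451, 0.84533123])}
wrist {'vfov': 65.70646984690485, 'cx': 258.3039358637456, 'cy': 193.4492509707929, 'hand_eye': array([[ 3.75816951e-04, -9.50549628e-01, -3.10572476e-01,
         7.91947627e-02],
       [ 9.99999892e-01,  4.41785727e-04, -1.42067801e-04,
         1.38263934e-03],
       [ 2.72248983e-04, -3.10572389e-01,  9.50549692e-01,
        -1.42032763e-01],
       [ 0.00000000e+00,  0.00000000e+00,  0.00000000e+00,
         1.00000000e+00]])}
```

View pics/scene0.png

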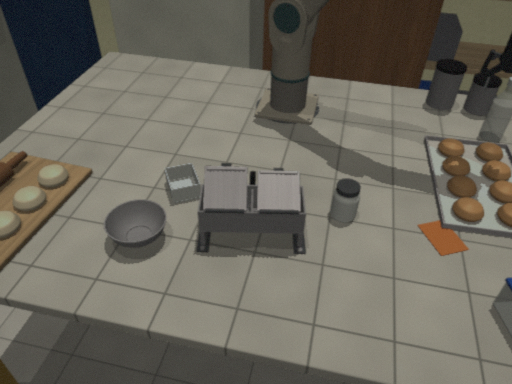

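View pics/side0.png

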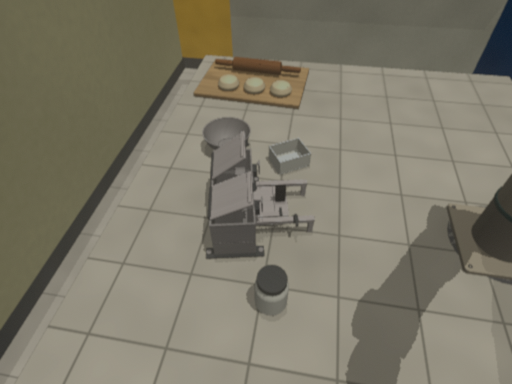

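View pics/wrist0.png

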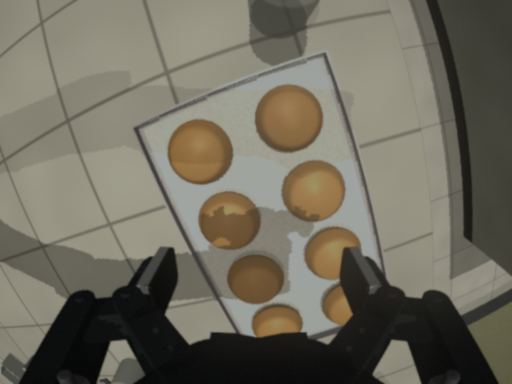

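```bash
python3 - <<'E'
import cv2
a=cv2.imread("pics/scene0.png")[140:270,150:370];cv2.imwrite("pics/sc_z.png",cv2.resize(a,None,fx=3.6,fy=3.6,interpolation=cv2.INTER_CUBIC))
a=cv2.imread("pics/side0.png")[125:270,190:340];cv2.imwrite("pics/sd_z.png",cv2.resize(a,None,fx=4,fy=4,interpolation=cv2.INTER_CUBIC))
E
```

```text
(no output)
```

View pics/sc_z.png

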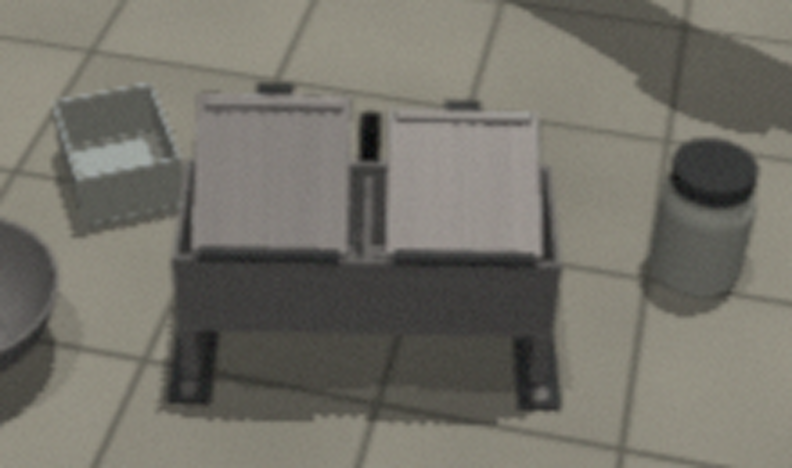

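View pics/sd_z.png

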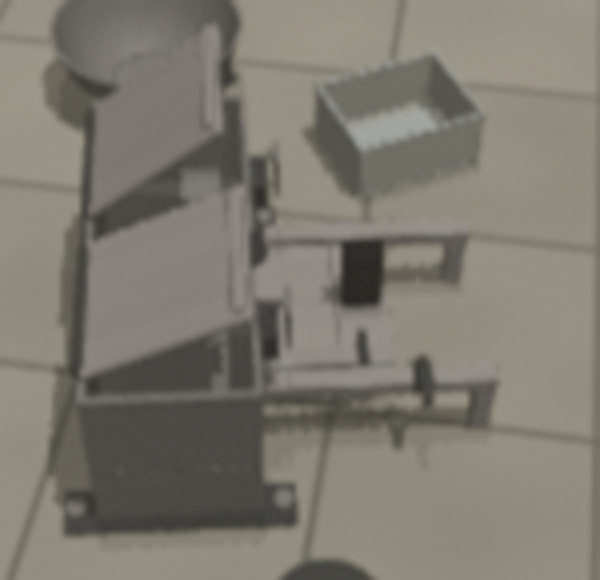

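```bash
cat > h.py <<'E'
import numpy as np
from scipy.optimize import least_squares
def cam(n): return np.load(f"pics/{n}.npy",allow_pickle=True).item()
def f(c): return c["img"].shape[0]/2/np.tan(np.radians(c["vfov"])/2)
def ray(c,u,v):
    d=np.array([(u-c["cx"])/f(c),(v-c["cy"])/f(c),1.]);R=c["R"];return -R.T@c["t"],R.T@d
def onz(c,u,v,z):
    o,d=ray(c,u,v);return o+d*(z-o[2])/d[2]
def proj(c,X):
    p=c["R"]@X+c["t"];return np.array([c["cx"]+f(c)*p[0]/p[2],c["cy"]+f(c)*p[1]/p[2]])
def D(p,X):
    c,s=np.cos(p[2]),np.sin(p[2]);return np.array([p[0]+c*X[0]-s*X[1],p[1]+s*X[0]+c*X[1],X[2]])
E
python3 - <<'E'
from h import *
S=cam("scene0");W=cam("side0")
sc=lambda u,v:(150+u/3.6-.4,140+v/3.6-.4)
sd=lambda u,v:(190+u/4-.4,125+v/4-.4)
obs=[(S,sc(175,262),(.05,-.125,.118)),(S,sc(558,264),(.05,.125,.118)),
(W,sd(80,398),(.05,.125,.118)),(W,sd(262,390),(-.05,.125,.118)),
(W,sd(497,380),(-.195,.068,.052)),(W,sd(469,236),(-.195,-.062,.052))]
for c,uv,X in obs: print(X,onz(c,*uv,X[2]).round(4))
fit=lambda p:np.concatenate([proj(c,D(p,np.array(X)))-uv for c,uv,X in obs])
r=least_squares(fit,[.7,0,0]);p=r.x;print(p,r.fun.reshape(-1,2).round(1))
np.save("disp.npy",p)
yaw=p[2]
inv=lambda q:np.array([[np.cos(yaw),np.sin(yaw)],[-np.sin(yaw),np.cos(yaw)]])@(q[:2]-p[:2])
# pointer/mark/tab check in side view
for n,X in dict(pointer=(-.115,.053,.0565),tabtop=(-.117,0,.1005)).items():
    uv=proj(W,D(p,np.array(X)));print(n,((uv[0]-190+.4)*4,(uv[1]-125+.4)*4))
for uv in [(425,360),(432,360),(418,360)]:print("markfin",inv(onz(W,*sd(*uv),.060)))
for uv in [(362,332)]:print("ptrfin",inv(onz(W,*sd(*uv),.0565)))
for uv in [(345,240),(382,240)]:print("tabtop",inv(onz(W,*sd(*uv),.1005)))
# lids: front edge corners; scene view; 
from math import *
def lid(y,a,s=.104,h=.005): # point at distance s from hinge, height h above mid
    return np.array([.048-s*cos(a)-h*sin(a)*-0 ,y,.122+s*sin(a)+h*cos(a)])
for nm,y,v,vs in [("L",.062,sc(460,112),sd(240,190)),("R",-.062,sc(275,97),sd(212,25))]:
    for a in np.arange(.3,.96,.1):
        q=proj(S,D(p,lid(y,a)));q2=proj(W,D(p,lid(y-.05,a)))
        print(nm,round(a,1),q.round(1),np.round(v,1),q2.round(1),np.round(vs,1))
E
```

```text
(0.05, -0.125, 0.118) [ 0.7299 -0.0873  0.118 ]
(0.05, 0.125, 0.118) [0.6718 0.1503 0.118 ]
(0.05, 0.125, 0.118) [0.6733 0.1516 0.118 ]
(-0.05, 0.125, 0.118) [0.5777 0.13   0.118 ]
(-0.195, 0.068, 0.052) [0.4491 0.049  0.052 ]
(-0.195, -0.062, 0.052) [ 0.4744 -0.0689  0.052 ]
[0.65182351 0.02107897 0.20668138] [[-1.1 -1.3]
 [ 1.2  1.2]
 [-1.1  0.7]
 [-0.   1.2]
 [ 0.9 -0.3]
 [ 0.5 -2.8]]
pointer (np.float64(366.0287145546887), np.float64(358.7741728524653))
tabtop (np.float64(365.1957753170137), np.float64(245.27121948582325))
markfin [-0.1499142   0.05822066]
markfin [-0.15411164  0.058393  ]
markfin [-0.14571595  0.05804828]
ptrfin [-0.11431955  0.03176936]
tabtop [-0.10506917 -0.00497347]
tabtop [-0.12760973 -0.00399598]
L 0.3 [278.6 172.5] [277.4 170.7] [253.8 173.4] [249.6 172.1]
L 0.4 [278.8 170.3] [277.4 170.7] [252.2 170.4] [249.6 172.1]
L 0.5 [279.1 168.4] [277.4 170.7] [250.1 167.5] [249.6 172.1]
L 0.6 [279.3 167. ] [277.4 170.7] [247.6 164.8] [249.6 172.1]
L 0.7 [279.5 165.9] [277.4 170.7] [244.7 162.2] [249.6 172.1]
L 0.8 [279.8 165.3] [277.4 170.7] [241.3 159.9] [249.6 172.1]
L 0.9 [280.  165.1] [277.4 170.7] [237.6 157.8] [249.6 172.1]
R 0.3 [227.2 171.1] [226.  166.5] [252.3 139.2] [242.6 130.8]
R 0.4 [227.  168.8] [226.  166.5] [250.8 136.2] [242.6 130.8]
R 0.5 [226.8 166.9] [226.  166.5] [248.9 133.4] [242.6 130.8]
R 0.6 [226.5 165.5] [226.  166.5] [246.6 130.6] [242.6 130.8]
R 0.7 [226.3 164.4] [226.  166.5] [244.  128.1] [242.6 130.8]
R 0.8 [226.  163.7] [226.  166.5] [241.  125.8] [242.6 130.8]
R 0.9 [225.6 163.5] [226.  166.5] [237.7 123.7] [242.6 130.8]
```

```bash
cat >> h.py <<'E'
from scipy.spatial.transform import Rotation as Ro
def plan(tgt,axis_yaw=None):
    from plant import robot
    s=robot.read_state();R=Ro.from_rotvec(s["eef_rot"]).as_matrix()
    print("t",s["t"],"pos",s["eef_pos"].round(4),"F",s["wrist_force"].round(2),"open",round(s["opening"],3))
    x=R[:,0];print("tool x yaw",np.degrees(np.arctan2(x[1],x[0])).round(2),"disp yaw",np.degrees(np.load("disp.npy")[2]).round(2),"tilt z",R[:,2].round(4))
    d=np.array(tgt)-s["eef_pos"];print("delta tool cm",(R.T@d*100).round(2))
E
python3 - <<'E'
from h import *
p=np.load("disp.npy")
for n,X in dict(L=(-.012,.062,.21),R=(-.012,-.062,.21)).items():
    t=D(p,np.array(X));print(n,t);plan(t)
E
```

```text
L [0.6273557  0.07929689 0.21      ]
t 0.15 pos [0.1968 0.619  0.2306] F [ 0.07 -0.39 -0.08] open 0.997
tool x yaw 162.36 disp yaw 11.84 tilt z [-4.0e-04 -1.4e-03 -1.0e+00]
delta tool cm [-57.39 -38.39   2.12]
R [ 0.65280211 -0.04206406  0.21      ]
t 0.15 pos [0.1968 0.619  0.2306] F [ 0.07 -0.39 -0.08] open 0.997
tool x yaw 162.36 disp yaw 11.84 tilt z [-4.0e-04 -1.4e-03 -1.0e+00]
delta tool cm [-63.49 -49.18   2.13]
```

Emit:
play_rows --pt "1 -4.1 -2.74 0 0" --pt "1 -4.1 -2.74 0 0" --pt "1 -4.1 -2.74 0 0" --pt "1 -4.1 -2.74 0 0" --pt "1 -4.1 -2.74 0 0" --squeeze 40

```text
t: 0.78
eef_pos: [0.3516, 0.4254, 0.2312]
eef_rot: [-0.481, -3.104, 0.0]
wrist_force: [1.1, 0.4, 0.4]
opening: -0.003
```

Emit:
play_rows --pt "1 -4.1 -2.74 0 0" --pt "1 -4.1 -2.74 0 0" --pt "1 -4.1 -2.74 0 0" --pt "1 -4.1 -2.74 0 0" --pt "1 -4.1 -2.74 0 0"

```text
t: 1.4
eef_pos: [0.5054, 0.2328, 0.2312]
eef_rot: [-0.481, -3.104, 0.0]
wrist_force: [0.1, 0.7, -0.4]
opening: 0.003
```

Emit:
play_rows --pt "1 -3 -2 0 -7.4" --pt "1 0 0 0 -7.4" --pt "1 0 0 0 -7.4" --pt "1 0 0 0 -7.3" --pt "1 0 0 0 0"

```text
t: 2.02
eef_pos: [0.527, 0.2058, 0.231]
eef_rot: [0.322, -3.124, -0.0]
wrist_force: [-0.1, -0.1, -0.0]
opening: 0.001
```

```bash
python3 - <<'E'
from h import *
from plant import robot
import cv2
p=np.load("disp.npy")
plan(D(p,np.array((-.012,.062,.21))))
s=robot.read_state()
c=robot.capture("wrist");c["pos"]=s["eef_pos"];c["rot"]=s["eef_rot"];np.save("pics/wrist1.npy",c,allow_pickle=True)
cv2.imwrite("pics/wrist1.png",c["img"][:,:,::-1])
E
```

```text
t 2.025 pos [0.527  0.2058 0.231 ] F [-0.15 -0.14 -0.02] open 0.001
tool x yaw -168.22 disp yaw 11.84 tilt z [-7.e-04  1.e-04 -1.e+00]
delta tool cm [ -7.24 -14.43   2.1 ]
```

View pics/wrist1.png

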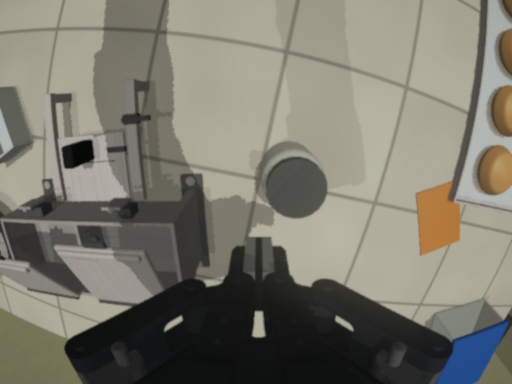

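```bash
cat >> h.py <<'E'
def wray(c,u,v):
    d=np.array([u-c["cx"],v-c["cy"]]);r=np.hypot(*d);th=r/f(c)
    dc=np.array([*(np.sin(th)*d/max(r,1e-9)),np.cos(th)])
    H=c["hand_eye"];R=Ro.from_rotvec(c["rot"]).as_matrix()
    return R@H[:3,3]+c["pos"],R@H[:3,:3]@dc
def wonz(c,u,v,z):
    o,d=wray(c,u,v);return o+d*(z-o[2])/d[2]
def inv(p,q):
    c,s=np.cos(p[2]),np.sin(p[2]);return np.array([[c,s],[-s,c]])@(np.array(q)[:2]-p[:2])
E
python3 - <<'E'
import cv2
a=cv2.imread("pics/wrist1.png")[70:310,0:215];cv2.imwrite("pics/w1z.png",cv2.resize(a,None,fx=2.5,fy=2.5,interpolation=cv2.INTER_CUBIC))
a=cv2.imread("pics/wrist1.png")[70:220,0:215];cv2.imwrite("pics/w1y.png",cv2.resize(a,None,fx=3.7,fy=3.7,interpolation=cv2.INTER_CUBIC))
E
```

```text
(no output)
```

View pics/w1y.png

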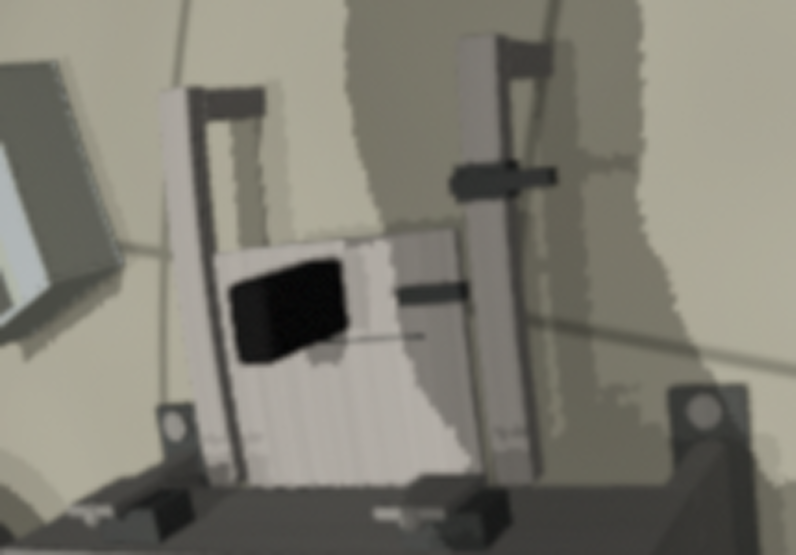

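```bash
python3 - <<'E'
from h import *
c=cam("wrist1");p=np.load("disp.npy")
w=lambda u,v:(u/3.7-.4,70+v/3.7-.4)
P={}
for n,u,v,z in [("Lrail end mid",480,37,.052),("Rrail end mid",175,89,.052),("mark",455,182,.06),("mark outer",553,177,.06),("ptr",467,291,.0565),("ptr inner",398,296,.0565),("Lrail rear",515,470,.052)]:
    q=wonz(c,*w(u,v),z);P[n]=q;print(n,q.round(4),inv(p,q).round(4))
# fit pose from wrist
k=[("Lrail end mid",-.195,.062),("Rrail end mid",-.195,-.062),("ptr",-.115,.053)]
def fn(a): return np.concatenate([D(a,np.array([x,y,0]))[:2]-P[n][:2] for n,x,y in k])
r=least_squares(fn,p);print(r.x,(r.fun*1000).round(1))
for n in P: print(n,inv(r.x,P[n]).round(4))
np.save("disp_w.npy",r.x)
E
```

```text
Lrail end mid [0.4503 0.0426 0.052 ] [-0.1928  0.0624]
Rrail end mid [ 0.4768 -0.0781  0.052 ] [-0.1916 -0.0612]
mark [0.4949 0.0448 0.06  ] [-0.1487  0.0554]
mark outer [0.4889 0.0771 0.06  ] [-0.148   0.0882]
ptr [0.5286 0.0515 0.0565] [-0.1143  0.0551]
ptr inner [0.5343 0.0268 0.0565] [-0.1139  0.0297]
Lrail rear [0.5858 0.0718 0.052 ] [-0.0542  0.0632]
[0.65333081 0.02532615 0.22296653] [-0.9  0.1  0.  -0.1  0.8  0.1]
Lrail end mid [-0.1942  0.0617]
Rrail end mid [-0.195  -0.0619]
mark [-0.1502  0.0541]
mark outer [-0.1489  0.0868]
ptr [-0.1158  0.0531]
ptr inner [-0.1158  0.0277]
Lrail rear [-0.0555  0.0602]
```

```bash
python3 - <<'E'
from h import *
p=np.array([.6525,.0235,.216]);np.save("disp.npy",p)
for y in (.062,-.062): 
    t=D(p,np.array((-.014,y,.17)));print(t);plan(t)
E
```

```text
[0.62553722 0.08105874 0.17      ]
t 2.075 pos [0.5271 0.2057 0.2311] F [-0.41 -0.96 -0.08] open 0.003
tool x yaw -168.29 disp yaw 12.38 tilt z [-5.e-04  0.e+00 -1.e+00]
delta tool cm [ -7.11 -14.21   6.11]
[ 0.65211343 -0.04005982  0.17      ]
t 2.075 pos [0.5271 0.2057 0.2311] F [-0.41 -0.96 -0.08] open 0.003
tool x yaw -168.29 disp yaw 12.38 tilt z [-5.e-04  0.e+00 -1.e+00]
delta tool cm [ -7.26 -26.61   6.1 ]
```

Emit:
play_rows --pt "1 -2.4 -4.7 0 0" --pt "1 -2.4 -4.7 0 0" --pt "1 -2.3 -4.8 0 0" --pt "1 0 0 2.5 -0.6" --pt "1 0 0 2.0 0"

```text
t: 2.7
eef_pos: [0.6259, 0.0806, 0.1853]
eef_rot: [0.335, -3.123, 0.0]
wrist_force: [-0.9, 0.2, 0.4]
opening: 0.001
```

Emit:
play_rows --pt "1 0 0 1.5 0" --pt "1 0 0 1.0 0" --pt "1 0 0 1.0 0" --pt "1 0 0 0.8 0" --pt "1 0 0 0.5 0"

```text
t: 3.32
eef_pos: [0.6256, 0.0816, 0.1382]
eef_rot: [0.341, -3.123, 0.0]
wrist_force: [-2.7, -0.9, 3.1]
opening: 0.003
```

Emit:
play_rows --pt "1 0 0 0.4 0" --pt "1 0 0 0.3 0" --pt "1 0 0 0.3 0" --pt "1 0 0 0.3 0" --pt "1 0 0 0 0"

```text
t: 3.95
eef_pos: [0.6253, 0.0814, 0.1253]
eef_rot: [0.341, -3.122, 0.0]
wrist_force: [-2.1, -0.8, 2.6]
opening: 0.003
```

Emit:
play_rows --pt "1 0 0 0.2 0" --pt "1 0 0 0.2 0" --pt "1 0 0 0 0"

```text
t: 4.32
eef_pos: [0.6256, 0.0815, 0.1248]
eef_rot: [-0.341, 3.123, -0.0]
wrist_force: [-9.6, -1.4, 26.2]
opening: 0.001
```

Emit:
play_rows --pt "1 0 0 -3 0" --pt "1 0 0 -5 0" --pt "1 0 0 -3.5 0" --pt "1 0 -5 0 0" --pt "1 0 -5 0 0"

```text
t: 4.95
eef_pos: [0.6489, -0.0164, 0.2371]
eef_rot: [-0.344, 3.119, -0.0]
wrist_force: [-0.4, -1.0, 0.4]
opening: -0.0
```

Emit:
play_rows --pt "1 0 -2.4 0 0" --pt "1 0 0 2.5 0" --pt "1 0 0 2.5 0" --pt "1 0 0 1.0 0" --pt "1 0 0 1.0 0"

```text
t: 5.58
eef_pos: [0.6534, -0.0388, 0.1663]
eef_rot: [-0.342, 3.121, 0.001]
wrist_force: [-0.4, -0.3, 1.5]
opening: -0.001
```

Emit:
play_rows --pt "1 0 0 1.0 0" --pt "1 0 0 1.0 0" --pt "1 0 0 0.6 0" --pt "1 0 0 0.4 0" --pt "1 0 0 0.3 0"

```text
t: 6.2
eef_pos: [0.6524, -0.0396, 0.1332]
eef_rot: [0.341, -3.123, 0.0]
wrist_force: [-2.1, -0.2, 3.1]
opening: -0.0
```

Emit:
play_rows --pt "1 0 0 0.3 0" --pt "1 0 0 0.3 0" --pt "1 0 0 0.3 0" --pt "1 0 0 0.2 0" --pt "1 0 0 0 0"

```text
t: 6.82
eef_pos: [0.6521, -0.0397, 0.1249]
eef_rot: [0.34, -3.123, 0.001]
wrist_force: [-8.0, 0.9, 19.6]
opening: -0.001
```

Emit:
play_rows --pt "1 0 0 -3 0" --pt "1 0 0 -5 0" --pt "0.3 3.5 2 0 0" --pt "0.3 3.5 2 0 0" --pt "0.3 3.3 2.2 0 0"

```text
t: 7.45
eef_pos: [0.5381, -0.0007, 0.2023]
eef_rot: [-0.34, 3.121, 0.0]
wrist_force: [0.3, -0.5, 0.6]
opening: 0.349
```

```bash
python3 - <<'E'
from h import *
from plant import robot
import cv2
p=np.load("disp.npy")
plan(D(p,np.array((-.117,0,.07))))
s=robot.read_state()
c=robot.capture("wrist");c["pos"]=s["eef_pos"];c["rot"]=s["eef_rot"];np.save("pics/wrist2.npy",c,allow_pickle=True)
cv2.imwrite("pics/wrist2.png",cv2.resize(c["img"][:,:,::-1],None,fx=1.5,fy=1.5))
c=robot.capture("side");np.save("pics/side2.npy",c,allow_pickle=True)
cv2.imwrite("pics/side2.png",cv2.resize(c["img"][125:270,190:340,::-1],None,fx=4,fy=4,interpolation=cv2.INTER_CUBIC))
E
```

```text
t 7.45 pos [ 0.5381 -0.0007  0.2023] F [ 0.28 -0.51  0.62] open 0.349
tool x yaw -167.55 disp yaw 12.38 tilt z [ 1.7e-03  4.0e-04 -1.0e+00]
delta tool cm [ 0.03 -0.09 13.23]
```

View pics/wrist2.png

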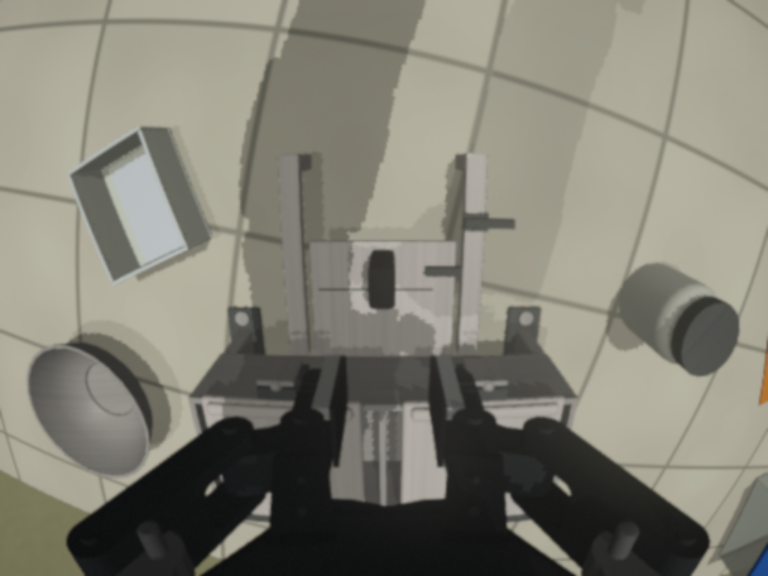

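View pics/side2.png

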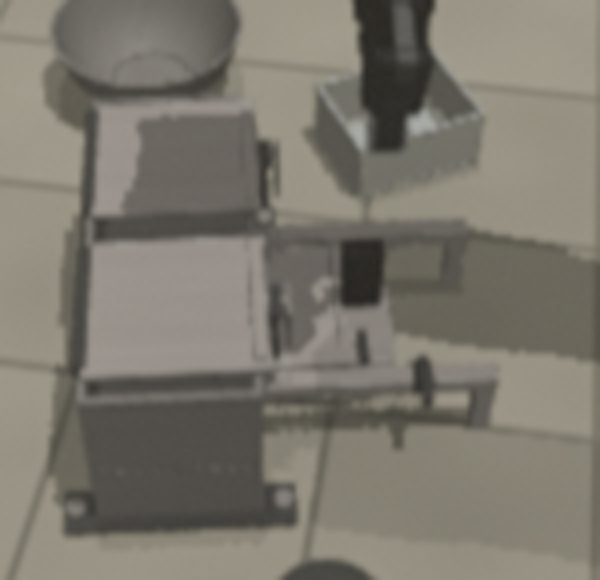

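```bash
python3 - <<'E'
from h import *
c=cam("wrist2");p=np.load("disp.npy")
print(inv(p,c["pos"]))
for n,u,v,z in [("mark in",464,222,.06),("mark out",515,224,.06),("ptr out",461,271,.0565),("ptr in",425,271,.0565),("railL end",476,154,.052),("railR end",290,155,.052),("tab top far edge",382,311,.1005),("tab L",370,300,.1005),("tab R",395,300,.1005),("tab foot near",382,250,.0505)]:
    print(n,inv(p,wonz(c,u/1.5-.17,v/1.5-.17,z)).round(4))
E
```

```text
[-0.11696653  0.00089279]
mark in [-0.1493  0.0513]
mark out [-0.1488  0.0859]
ptr out [-0.1152  0.0513]
ptr in [-0.1151  0.0268]
railL end [-0.1937  0.0593]
railR end [-0.1931 -0.0623]
tab top far edge [-0.1031 -0.0015]
tab L [-0.1099 -0.0084]
tab R [-0.1099  0.0061]
tab foot near [-0.128  -0.0021]
```

Emit:
play_rows --pt "0 0 -0.2 3 0" --pt "0 0 0 4 0" --pt "0 0 0 3.5 0" --pt "0 0 0 2 0" --pt "0 0 0 1.1 0"

```text
t: 8.18
eef_pos: [0.5396, -0.0031, 0.0649]
eef_rot: [0.341, -3.123, -0.0]
wrist_force: [-0.5, 0.7, 0.2]
opening: 0.498
```

Emit:
play_rows --pt "1 0 0 0 0" --pt "1 0 0 0 0" --pt "1 0 0 0 0" --pt "1 0 0 0 0" --squeeze 60

```text
t: 8.68
eef_pos: [0.5399, -0.004, 0.0667]
eef_rot: [-0.34, 3.121, -0.002]
wrist_force: [2.8, -5.2, -5.3]
opening: 0.179
```

```bash
python3 - <<'E'
from h import *
from plant import robot
import cv2
p=np.load("disp.npy")
plan(D(p,np.array((-.117,0,.066))))
s=robot.read_state()
print(inv(p,s["eef_pos"]))
c=robot.capture("wrist");c["pos"]=s["eef_pos"];c["rot"]=s["eef_rot"];np.save("pics/wrist3.npy",c,allow_pickle=True)
cv2.imwrite("pics/wrist3.png",cv2.resize(c["img"][:,:,::-1],None,fx=1.5,fy=1.5))
E
```

```text
t 8.675 pos [ 0.5399 -0.004   0.0667] F [ 2.84 -5.22 -5.28] open 0.179
tool x yaw -167.58 disp yaw 12.38 tilt z [ 1.8e-03 -8.0e-04 -1.0e+00]
delta tool cm [0.11 0.28 0.07]
[-0.1158781  -0.00277251]
```

View pics/wrist3.png

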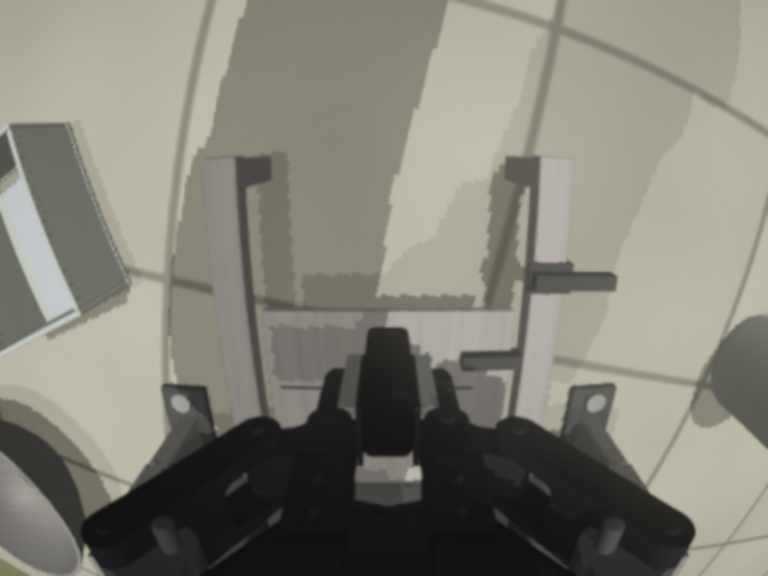

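Emit:
play_rows --pt "1 0.6 -0.1 0 0" --pt "1 0.8 0 0 0" --pt "1 0.8 0 0 0" --pt "1 0.8 0 0 0" --pt "1 0.3 0 0 0"

```text
t: 9.35
eef_pos: [0.5087, -0.011, 0.0667]
eef_rot: [-0.34, 3.119, 0.0]
wrist_force: [5.5, -2.3, -7.7]
opening: 0.176
```

Emit:
play_rows --pt "1 0 0 0 0" --pt "1 0 0 0 0"

```text
t: 9.6
eef_pos: [0.5089, -0.0109, 0.0667]
eef_rot: [-0.341, 3.119, 0.0]
wrist_force: [5.7, -2.2, -6.4]
opening: 0.18
```

```bash
python3 - <<'E'
from h import *
from plant import robot
import cv2
p=np.load("disp.npy")
s=robot.read_state()
print(inv(p,s["eef_pos"]),s["wrist_force"])
c=robot.capture("wrist");c["pos"]=s["eef_pos"];c["rot"]=s["eef_rot"];np.save("pics/wrist4.npy",c,allow_pickle=True)
cv2.imwrite("pics/wrist4.png",cv2.resize(c["img"][150:300,270:450,::-1],None,fx=4,fy=4,interpolation=cv2.INTER_CUBIC))
c=robot.capture("side");np.save("pics/side4.npy",c,allow_pickle=True)
cv2.imwrite("pics/side4.png",cv2.resize(c["img"][125:270,190:340,::-1],None,fx=4,fy=4,interpolation=cv2.INTER_CUBIC))
E
```

```text
[-0.14764675 -0.00286067] [ 5.69913123 -2.22838346 -6.43690237]
```

View pics/wrist4.png

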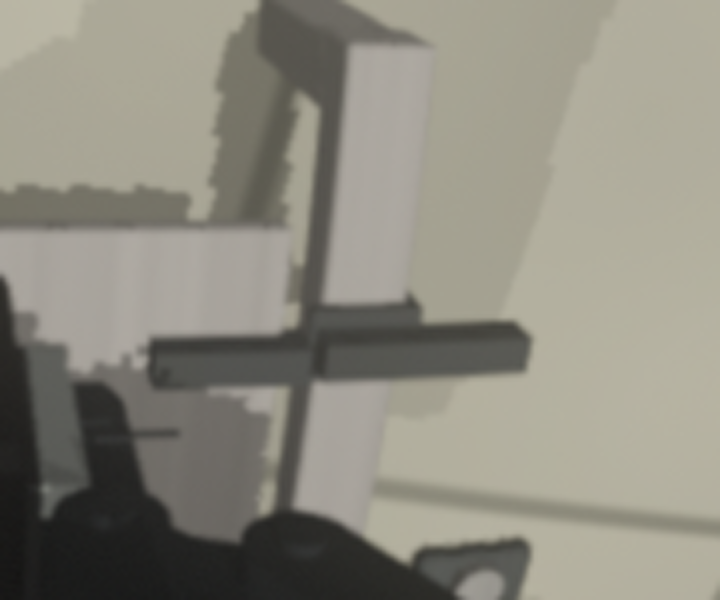

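View pics/side4.png

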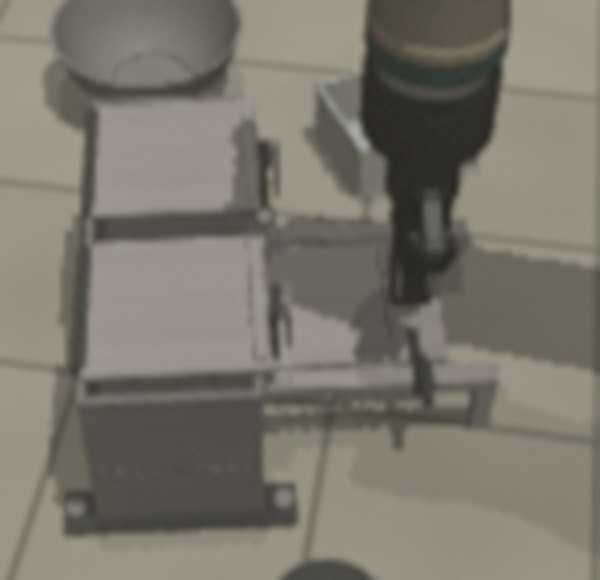

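```bash
python3 - <<'E'
from h import *
c=cam("wrist4");p=np.load("disp.npy")
for n,u,v,z in [("mark top c",322,361,.06),("mark front e",322,347,.06),("mark back e",322,379,.06),("mark out",520,352,.06),("ptr out c",305,363,.0565),("ptr front e",305,344,.0565),("ptr back e",305,381,.0565),("ptr in",155,370,.0565)]:
    print(n,inv(p,wonz(c,270+u/4-.4,150+v/4-.4,z)).round(4))
E
```

```text
mark top c [-0.1495  0.0512]
mark front e [-0.1517  0.0509]
mark back e [-0.1465  0.0516]
mark out [-0.1496  0.0838]
ptr out c [-0.1474  0.0499]
ptr front e [-0.1505  0.0495]
ptr back e [-0.1444  0.0502]
ptr in [-0.1468  0.0271]
```

Emit:
play_rows --pt "1 0.25 0 0 0" --pt "1 0 0 0 0" --pt "1 0 0 0 0" --pt "1 0 0 0 0" --pt "1 0 0 0 0"

```text
t: 10.32
eef_pos: [0.5066, -0.0115, 0.0667]
eef_rot: [-0.341, 3.119, 0.0]
wrist_force: [4.6, -2.9, -8.1]
opening: 0.177
```

```bash
python3 - <<'E'
from h import *
from plant import robot
import cv2
p=np.load("disp.npy")
s=robot.read_state()
print(inv(p,s["eef_pos"]),s["wrist_force"],s["opening"])
c=robot.capture("wrist");c["pos"]=s["eef_pos"];c["rot"]=s["eef_rot"];np.save("pics/wrist5.npy",c,allow_pickle=True)
cv2.imwrite("pics/wrist5.png",cv2.resize(c["img"][150:300,270:450,::-1],None,fx=4,fy=4,interpolation=cv2.INTER_CUBIC))
E
```

```text
[-0.15002568 -0.00288919] [ 4.59907432 -2.88296943 -8.10075362] 0.17653563162411062
```

View pics/wrist5.png

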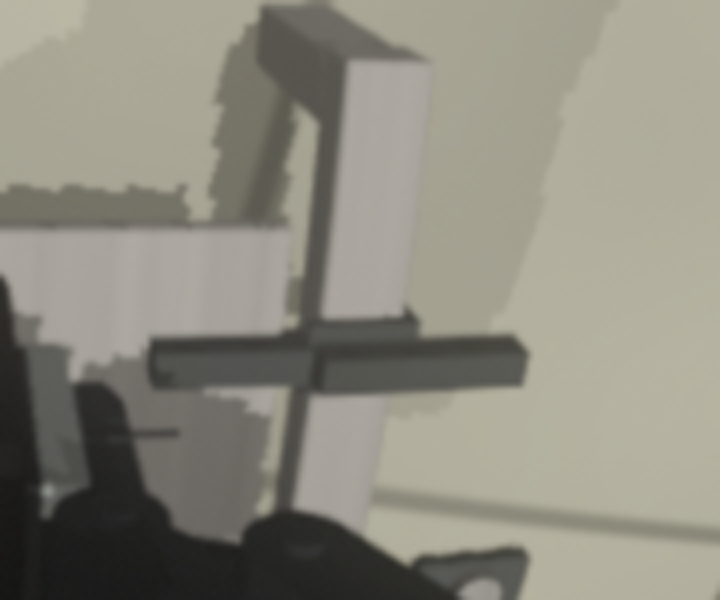

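```bash
python3 - <<'E'
from h import *
c=cam("wrist5");p=np.load("disp.npy")
for n,u,v,z in [("mark top c",322,376,.06),("mark front e",322,361,.06),("mark back e",322,392,.06),("ptr out c",305,363,.0565),("ptr front e",305,345,.0565),("ptr back e",305,382,.0565)]:
    print(n,inv(p,wonz(c,270+u/4-.4,150+v/4-.4,z)).round(4))
from plant import robot
s=robot.read_state();print(s["t"],np.abs(s["qd"]).max())
E
```

```text
mark top c [-0.1494  0.0515]
mark front e [-0.1518  0.0512]
mark back e [-0.1467  0.0519]
ptr out c [-0.1498  0.0498]
ptr front e [-0.1528  0.0495]
ptr back e [-0.1466  0.0502]
10.375 0.0030509746514239757
```

Measured offset is about 0.4 mm, the slide is still, and both lids were shut in the side view, so I'm handing in.

```bash
python3 - <<'E'
from plant import robot
print(robot.finish_job())
s=robot.read_state();print(s["t"],s["eef_pos"],s["opening"])
E
```

```text
the job is handed in; nothing more can be done
None
the job is handed in; nothing more can be done
```

The job is handed in with both lids pressed shut and the slide held at the mark by the fingers; `finish_job()` gives no verdict.

- **Lids:** I pressed the left lid, then the right, at about 62 mm from the hinge. Each one ended on a hard stop with its top at about z = 0.125 m. The side pictures taken before and during the pull show both level.
- **Slide:** I pinched the grip tab with a 60 N squeeze setting and pulled it out about 34 mm.
- **Last check:** In the wrist camera, the pointer is at x = -0.1498 m and the mark at -0.1494 m in the dispenser frame. That is about 0.4 mm apart, against a 6 mm limit and roughly 2 mm calibration accuracy. The arm was still, the opening read about 0.18 (15 mm, the tab's width), and the clock stood at about 10.4 s.
- **Not checked:** I did not take another side picture of the lids after the last 2.5 mm of pull. I also did not measure whether the bowl, jar or tub moved; the arm was never moved at them.
- **Small disagreement:** The three views placed the dispenser a few millimetres apart. I therefore measured the mark and pointer relative to each other in the same picture, where that error mostly cancels.

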